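# Tap the glue-up blocks home, shortest first

## Robot

A 7-joint arm with a two-finger parallel gripper is mounted at the origin on a cart in front of the work surface, level with it; the furniture and walls round the work are solid. World frame = base frame: x ahead of the robot, y to its left, z up, the work surface at z = 0. Lengths are in m, angles in rad, forces in N, time in s.
With the tool pointing down it reaches from about 0.4 to 0.85 m from the base axis. Payload 4.5 kg.
Tool frame: the origin (TCP) lies on the centre line of the jaws, within the pads' length; the fingertips stand 25 mm ahead of it and the grasp point (between the pads) lies 6 mm ahead of it; z points along the fingers, y is the direction in which the jaws open and shut (so a half turn about z gives the same grasp; the last joint's range is limited). The gripper opens to 88 mm and grips with 3 to 60 N. Pads are 18 mm wide; open, the fingers measure 123 mm over their backs; the gripper's body (75 mm by 187 mm) begins 45 mm behind the grasp point.
Start: joints at [-1.254, 0.689, -0.195, 1.565, 0.157, 0.902, -0.215], TCP at [0.174, 0.6, 0.264] pointing down, gripper open.
Joint ranges: [-3.01, 3.01], [-0.46, 2.08], [-1.47, 1.51], [0.13, 2.56], [-1, 4.14], [0.04, 2.09], [-2.66, 2.66]. Speed limits (rad/s): [2.57, 2.57, 3.14, 3.14, 3.14, 3.14, 3.14].

## Interface

Orientations are given as a unit quaternion [x, y, z, w].
In Python, from plant import r, eyes gives the robot as it stands.
- The arm moves only by the tool servo_tool, never from a script. Its argument "deltas" is a list of rows, each an object of numbers: "dx", "dy", "dz": the shift along the tool's x, y, z in units of 60 mm (1.0 is 60 mm); "ax", "ay", "az": the turn, a rotation vector about the tool's x, y, z in units of 6 degrees (1.0 is 6 degrees); "hand": the finger opening in mm, from 0 to 88.1. A call has 1 to 10 rows; each row is the pose to reach, as a shift and turn from the pose commanded when the call began, along the tool's axes at that moment; what a row does not reach only later rows make up. A row lasts 1/8 s, in which the tool goes at most 62.5 mm and 10.7 degrees, less where a joint would pass 70% of its speed; a pose out of reach is approached as far as the arm can. A call with a gripper value outside its range is refused whole. The fingers move at their own pace and stop on an object; "newtons" is the grip in N (left out, the last holds). Time passes only in rows, so rows that repeat a pose let the fingers close. It gives the time, the measured TCP pose, the force and the opening at its end, in the units of the state.
- r.get_state(): the state, without advancing time (a new reading comes with each control period).
- eyes.snapshot(name): name is "scene" or "side" or "wrist"; returns (picture, depth): 400x640x3 uint8, red, green, blue; 400x640 float32, m along the optical axis (not along the pixel's ray), 0 where there is no reading.
- eyes.camera_model(name): a dict with "fx", "fy", "cx", "cy" (pixels), "pose" (4x4, takes a point from camera to world coordinates). Camera axes: x right, y up, looking along -z (the intrinsics and any distortion apply to the point x, -y, -z); pixel columns grow to the right and rows downward; lengths in m; the calibration is good to about 2 mm. A picture is of the moment at which its call begins: read the wrist's pose just before it. camera_model takes no time and is no camera call; for the wrist camera it gives the pose at the moment of the call.
- r.finish_job(): hands the job in, once; it reports no verdict.
The state is a dict: "clock": time; "q": joint angles; "qd": joint speeds; "joint_torque": joint torques, N m; "tool_pos": TCP position; "eef_rot": TCP orientation; "contact_force": force on the tool from outside, world axes, zero at the start; "moment": the same for the moment, N m; "opening": opening from 0.0 (shut) to 1.0 (fully open).
Only numpy, scipy, OpenCV 4.12 (cv2) and the standard library are available. Lean on these libraries where they do the work, as an engineer would, in place of code of your own. Each camera call takes 0.05 s, during which the arm holds its last target.

## Task

Three wooden blocks lie on raised seats in the metal nests, ready for glue-up. With the fingertips, push each block lightly down, one at a time, until its seat is home and the block's top is nearly level with the nest's rim: first the shortest block, then the middle one, last the longest. Do not press hard and do not pick up any block; leave the blocks lying in their nests and everything else on the bench where it is.

Things in the scene. Friction and masses are not known exactly. Their poses are not given: they have to be found in the camera images.
- short_block: The short block: a loose dark brown finger-jointed wooden block, 45 x 122 x 26 mm (x, y, z), lying flat on the sliding seat of its nest. Origin: centre of its underside (within 2 mm); its top face is 26 mm above that; y runs along its length. Raised, its top stands 60 mm above the bench and 16 mm above the nest's rim; pushed to the stop, 44 mm above the bench, level with the rim.
- middle_block: The middle block: a loose brown finger-jointed wooden block, 48 x 160 x 26 mm (x, y, z), lying flat on the sliding seat of its nest. Origin: centre of its underside (within 2 mm); its top face is 26 mm above that; y runs along its length. Raised, its top stands 60 mm above the bench and 16 mm above the nest's rim; pushed to the stop, 44 mm above the bench, level with the rim.
- long_block: The long block: a loose pale finger-jointed wooden block, 68 x 190 x 26 mm (x, y, z), lying flat on the sliding seat of its nest. Origin: centre of its underside (within 2 mm); its top face is 26 mm above that; y runs along its length. Raised, its top stands 60 mm above the bench and 16 mm above the nest's rim; pushed to the stop, 44 mm above the bench, level with the rim.
- short_nest: The short block's nest: a fixed aluminium frame on a dark plate, 79 x 156 mm outside, rim 44 mm high, walls 14 mm, 3 mm play all round the block. Origin: centre of its underside, on the bench; y along its length, z up.
- middle_nest: The middle block's nest: a fixed aluminium frame on a dark plate, 82 x 194 mm outside, rim 44 mm high, walls 14 mm, 3 mm play all round the block. Origin: centre of its underside, on the bench; y along its length, z up.
- long_nest: The long block's nest: a fixed aluminium frame on a dark plate, 102 x 224 mm outside, rim 44 mm high, walls 14 mm, 3 mm play all round the block. Origin: centre of its underside, on the bench; y along its length, z up.
- short_seat (a joint): Travel of the green seat under the short block, in m: 0 raised (start), grows as the block is pushed down, 0.016 at the hard stop (block level with the rim); stopping 2 or 3 mm short of it counts as home. It slides stiffly, with about 5 N on the block at most, and stays where it is left.
- middle_seat (a joint): Travel of the green seat under the middle block, in m: 0 raised (start), grows as the block is pushed down, 0.016 at the hard stop (block level with the rim); stopping 2 or 3 mm short of it counts as home. It slides stiffly, with about 5 N on the block at most, and stays where it is left.
- long_seat (a joint): Travel of the green seat under the long block, in m: 0 raised (start), grows as the block is pushed down, 0.016 at the hard stop (block level with the rim); stopping 2 or 3 mm short of it counts as home. It slides stiffly, with about 5 N on the block at most, and stays where it is left.
- glue_bottle: Bystander: white glue bottle with a red spout, 62 x 60 x 205 mm, standing. Origin: centre of its underside.
- tea_mug: Bystander: tea mug, 92 x 126 x 95 mm, standing. Origin: under its middle.
- spare_block: Bystander: spare pale wooden block, 60 x 133 x 26 mm, lying on the bench, in no nest. Origin: centre of its underside.

How it is judged:
By the outcome, as a careful person would: the job done as asked, in the order asked, and still so for the second after the job is handed in, with the robot touching nothing.
It also fails if it takes over 51 s, if anything falls off the work surface, if the arm or the gripper's body presses on something with over 40 N, if the wrist force passes 120 N, or if a joint passes its speed limit or range.

## Working session

There is one attempt and no reset: what is moved stays moved. The work goes in short steps, Python scripts to look and compute and a tool call to move; the robot and the scene stay as the last step left them, time stands still between calls to the robot, and variables do not carry over. Pictures are saved under pics/ and viewed, and the job is handed in when it is done.

Besides the shell and the picture viewer there is one more tool, called after "Call:" by a JSON object that holds its "method" and its "body", one argument or row to a line. servo_tool: Moves the arm, as the interface text tells. Its arguments: {"type":"object","properties":{"deltas":{"type":"array","items":{"type":"object","properties":{"dx":{"type":"number"},"dy":{"type":"number"},"dz":{"type":"number"},"ax":{"type":"number"},"ay":{"type":"number"},"az":{"type":"number"},"hand":{"type":"number"}}}},"newtons":{"type":"number"}},"required":["deltas"]}

```bash
mkdir -p pics; ls; cat > h.py <<'E'
import numpy as np, cv2
from plant import r, eyes
def snap(n,f=None):
    m=eyes.camera_model(n); p,d=eyes.snapshot(n)
    if f: cv2.imwrite('pics/'+f,p[:,:,::-1])
    return p,d,m
def pts(d,m):
    v,u=np.mgrid[:d.shape[0],:d.shape[1]]
    c=np.stack([(u-m['cx'])/m['fx']*d,-(v-m['cy'])/m['fy']*d,-d],-1)
    T=np.array(m['pose']); return c@T[:3,:3].T+T[:3,3]
E
python3 - <<'E'
from h import *
s=r.get_state(); print(s)
for n in ['scene','side']:
    p,d,m=snap(n,n+'0.png'); print(n,m); np.savez(n+'0.npz',p=p,d=d)
E
```

```text
pics
{'clock': 0.0, 'q': array([-1.25423713,  0.68995441, -0.194517  ,  1.56632777,  0.15730304,
        0.90249385, -0.21511729]), 'qd': array([-0.00108234,  0.00017484, -0.00106015,  0.0018633 , -0.00129934,
       -0.00085923,  0.00030937]), 'joint_torque': array([-4.05141282e-05, -5.27558577e+01, -1.26726609e+00, -1.53433031e+01,
       -5.26997913e-02,  6.54693649e-03,  1.65887905e-04]), 'tool_pos': array([0.17426145, 0.59961477, 0.26293285]), 'eef_rot': array([ 1.40874711e-01,  9.90027027e-01, -8.93688494e-04, -6.03009608e-05]), 'contact_force': array([-0.10654669, -0.46117333, -0.16962785]), 'moment': array([-0.03372496, -0.0350853 ,  0.00163173]), 'opening': 0.9968255983349381}
scene {'fx': 443.40206386599164, 'fy': 443.40206386599164, 'cx': 320.1841932963533, 'cy': 207.19377548444797, 'pose': array([[-0.8635784 ,  0.33735199, -0.37473454, -0.00454234],
       [-0.50379594, -0.54703049,  0.66854117,  1.26538487],
       [ 0.02054247,  0.76612745,  0.64236028,  1.05293953],
       [ 0.        ,  0.        ,  0.        ,  1.        ]])}
side {'fx': 445.240419812243, 'fy': 445.240419812243, 'cx': 322.0994839524267, 'cy': 200.25458802846012, 'pose': array([[-0.99996806,  0.00773415,  0.00201437,  0.59356017],
       [-0.00155604, -0.43562411,  0.90012733,  1.36865275],
       [ 0.00783923,  0.90009545,  0.43562223,  0.60599274],
       [ 0.        ,  0.        ,  0.        ,  1.        ]])}
```

View pics/scene0.png

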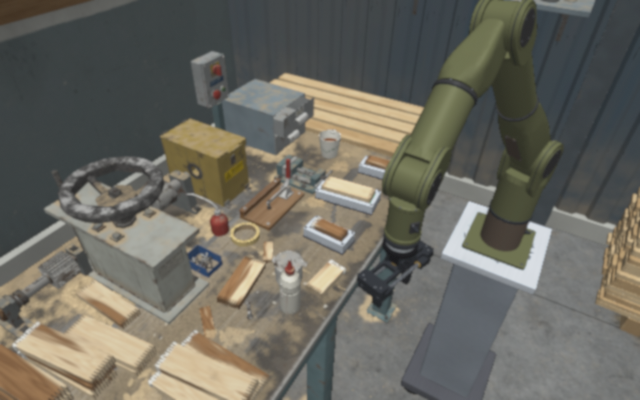

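View pics/side0.png

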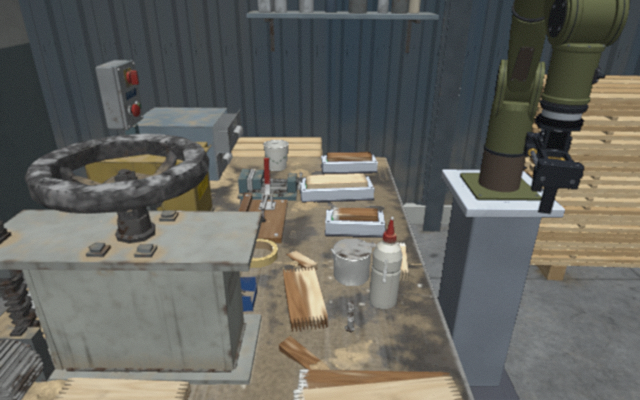

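The scene view shows nests at about (330,233), (348,192) and (375,166), and the side view shows them at (355,220), (338,187) and (349,162). The spare block is at (326,275) in the scene view. I'll measure these with depth and rays.

```bash
python3 - <<'E'
from h import *
for n,(u0,u1,v0,v1) in {'scene':(250,410,120,320),'side':(230,430,130,310)}.items():
    z=np.load(n+'0.npz'); p,d=z['p'],z['d']; m=eyes.camera_model(n)
    P=pts(d,m)
    c=cv2.resize(p[v0:v1,u0:u1],None,fx=3.6 if n=='side' else 2.9,fy=3.2 if n=='side' else 2.9,interpolation=cv2.INTER_CUBIC)
    cv2.imwrite(f'pics/{n}0c.png',c[:,:,::-1])
    L={'scene':[(330,228),(326,275),(345,187),(376,161),(289,285)],'side':[(355,214),(338,181),(349,157),(350,260),(385,280),(404,258)]}[n]
    for u,v in L: print(n,u,v,P[v,u].round(3),d[v,u])
    Z=P[...,2]
    for lo,hi in[(.052,.068),(.034,.050)]:
        M=((Z>lo)&(Z<hi)&(d>0)&(P[...,0]<.9)&(P[...,0]>.2)&(abs(P[...,1])<.8)).astype(np.uint8)
        k,l,st,ce=cv2.connectedComponentsWithStats(M)
        for i in range(1,k):
            if st[i,4]>60:
                q=P[l==i]; rect=cv2.minAreaRect((q[:,:2]*1000).astype(np.float32)); print(n,lo,st[i],q.mean(0).round(3),[np.round(a,1) for a in rect], np.median(q[:,2]))
E
```

```text
scene 330 228 [0.493 0.308 0.061] 1.4638181
scene 326 275 [0.417 0.466 0.027] 1.3513882
scene 345 187 [0.554 0.087 0.062] 1.6335487
scene 376 161 [ 0.529 -0.132  0.061] 1.7717615
scene 289 285 [0.442 0.628 0.129] 1.186795
scene 0.052 [277 155  27  18 214] [0.809 0.061 0.063] [array([813.2,  60.9]), array([76. , 94.9]), np.float64(2.1)] 0.06403343935374667
scene 0.052 [365 155  25  14 186] [ 0.525 -0.136  0.059] [array([ 526.1, -141.9]), array([90.9, 61.5]), np.float64(3.5)] 0.05941716381657397
scene 0.052 [310 169  66  32 752] [0.559 0.08  0.059] [array([573.9,  76.5]), array([100.5, 255.3]), np.float64(86.5)] 0.05940204727439635
scene 0.052 [267 181  24  22  77] [0.748 0.221 0.057] [array([748.5, 237.3]), array([ 31., 131.]), np.float64(0.7)] 0.05616263615545547
scene 0.052 [210 214  18  12 119] [0.827 0.47  0.061] [array([831. , 469.3]), array([56.4, 46.6]), np.float64(38.8)] 0.06077073063765415
scene 0.052 [311 217  38  22 373] [0.496 0.305 0.06 ] [array([496.9, 303.1]), array([ 50.1, 122.2]), np.float64(87.8)] 0.05983790928620003
scene 0.052 [166 273  27  29 123] [0.739 0.749 0.0
[... 3791 characters left out ...]
70753920280446
side 0.034 [239 193  13  19 145] [0.813 0.212 0.038] [array([813.5, 208.7]), array([125.8,  21.4]), np.float64(89.9)] 0.0383347120584705
side 0.034 [326 210  59  18 591] [0.503 0.327 0.042] [array([502.2, 305.4]), array([ 83.7, 156. ]), np.float64(87.5)] 0.04258022447887233
side 0.034 [334 260  37  15 214] [0.525 0.549 0.042] [array([523.5, 543.5]), array([37.9, 81.4]), np.float64(88.2)] 0.04172607596803174
side 0.034 [370 282  29  15 180] [0.465 0.627 0.042] [array([464.6, 620.9]), array([30.7, 59.5]), np.float64(74.8)] 0.041658682083790366
side 0.034 [233 310  11  44  88] [0.741 0.75  0.042] [array([741.1, 746.7]), array([105.1,   1.1]), np.float64(90.0)] 0.04225684762874021
```

View pics/scene0c.png

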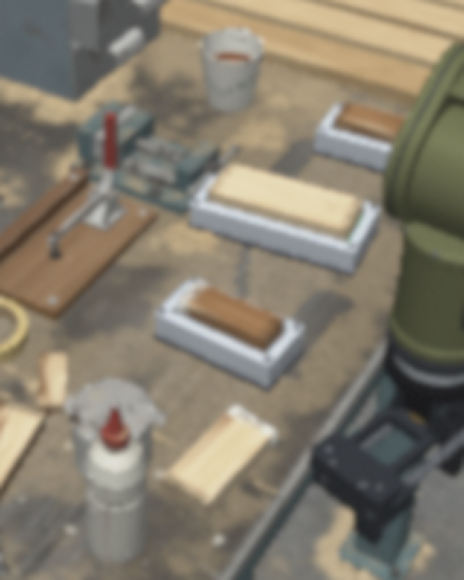

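View pics/side0c.png

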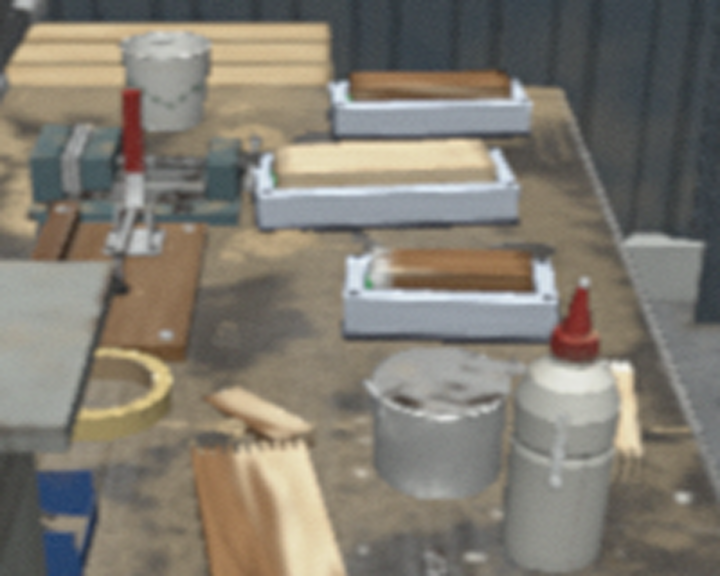

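Short block is at about (0.499, 0.304), long at (0.547, 0.083) and middle at (0.494, -0.140). All of them run roughly along world x. I'll move above the short one, close the fingers and turn the jaw axis along the block.

Call:
{"method": "servo_tool", "body": {
  "deltas": [
    {"dx": -6.6,"dy": -3.2,"dz": 0.5,"az": 12.8,"hand": 0},
    {"dx": -6.6,"dy": -3.2,"dz": 0.5,"az": 12.8,"hand": 0},
    {"dx": -6.6,"dy": -3.2,"dz": 0.5,"az": 12.8,"hand": 0},
    {"dx": -6.6,"dy": -3.2,"dz": 0.5,"az": 12.8,"hand": 0},
    {"dx": -6.6,"dy": -3.2,"dz": 0.5,"az": 12.8,"hand": 0},
    {"dx": -6.6,"dy": -3.2,"dz": 0.5,"az": 12.8,"hand": 0},
    {"dx": -6.6,"dy": -3.2,"dz": 0.5,"az": 12.8,"hand": 0},
    {"dx": -6.6,"dy": -3.2,"dz": 0.5,"az": 12.8,"hand": 0},
    {"dx": -6.6,"dy": -3.2,"dz": 0.5,"az": 12.8,"hand": 0},
    {"dx": -6.6,"dy": -3.2,"dz": 0.5,"az": 12.8,"hand": 0}
  ]
}}

```text
schema error: expected keys dx, dy, dz, ax, ay, az, hand
```

Call:
{"method": "servo_tool", "body": {
  "deltas": [
    {"dx": -6.6,"dy": -3.2,"dz": 0.5,"ax": 0,"ay": 0,"az": 12.8,"hand": 0},
    {"dx": -6.6,"dy": -3.2,"dz": 0.5,"ax": 0,"ay": 0,"az": 12.8,"hand": 0},
    {"dx": -6.6,"dy": -3.2,"dz": 0.5,"ax": 0,"ay": 0,"az": 12.8,"hand": 0},
    {"dx": -6.6,"dy": -3.2,"dz": 0.5,"ax": 0,"ay": 0,"az": 12.8,"hand": 0},
    {"dx": -6.6,"dy": -3.2,"dz": 0.5,"ax": 0,"ay": 0,"az": 12.8,"hand": 0},
    {"dx": -6.6,"dy": -3.2,"dz": 0.5,"ax": 0,"ay": 0,"az": 12.8,"hand": 0},
    {"dx": -6.6,"dy": -3.2,"dz": 0.5,"ax": 0,"ay": 0,"az": 12.8,"hand": 0},
    {"dx": -6.6,"dy": -3.2,"dz": 0.5,"ax": 0,"ay": 0,"az": 12.8,"hand": 0},
    {"dx": -6.6,"dy": -3.2,"dz": 0.5,"ax": 0,"ay": 0,"az": 12.8,"hand": 0},
    {"dx": -6.6,"dy": -3.2,"dz": 0.5,"ax": 0,"ay": 0,"az": 12.8,"hand": 0}
  ]
}}

```text
clock: 1.35
tool_pos: [0.4995, 0.3072, 0.2336]
eef_rot: [0.724, 0.69, -0.0, -0.001]
contact_force: [-0.9, 0.3, 0.3]
opening: -0.0
```

```bash
python3 - <<'E'
from h import *
for n in ['wrist','scene','side']:
    p,d,m=snap(n,n+'1.png'); np.savez(n+'1.npz',p=p,d=d,**{k:m[k] for k in m})
    P=pts(d,m); Z=P[...,2]
    # block tops: tight band, tight windows
    for nm,c in dict(short=(.499,.304),long=(.547,.083),middle=(.494,-.14)).items():
        M=((abs(Z-.0595)<.006)&(d>0)&(abs(P[...,0]-c[0])<.13)&(abs(P[...,1]-c[1])<.07)).astype(np.uint8)
        M=cv2.morphologyEx(M,cv2.MORPH_OPEN,np.ones((3,3)))
        if M.sum()<80: continue
        q=P[M>0]; rc=cv2.minAreaRect((q[:,:2]*1000).astype(np.float32)); print(n,nm,M.sum(),[np.round(a,1) for a in rc],np.median(q[:,2]).round(4))
s=r.get_state();print(s['clock'],s['contact_force'],s['q'])
E
```

```text
wrist short 6389 [array([501.1, 301.6]), array([ 44.9, 120.4]), np.float64(88.3)] 0.0593
wrist long 2089 [array([570.7,  75. ]), array([ 56.7, 216.6]), np.float64(86.2)] 0.0591
scene short 338 [array([497.7, 303.7]), array([ 48. , 119.2]), np.float64(87.1)] 0.0599
scene long 382 [array([519.4,  78.8]), array([141.8,  75.3]), np.float64(9.9)] 0.0596
scene middle 287 [array([ 490.8, -141.4]), array([157.8,  55.7]), np.float64(4.8)] 0.0598
side short 381 [array([500.5, 305. ]), array([117.8,  54.7]), np.float64(0.3)] 0.0586
side long 585 [array([546.6,  79.8]), array([190.2,  76.1]), np.float64(5.3)] 0.0584
side middle 177 [array([ 493.1, -140.2]), array([158.3,  56. ]), np.float64(3.7)] 0.0582
1.5 [-0.14209472  0.22559192  0.73590357] [-0.7052582   0.67707617  0.13275277  1.72741974 -0.12389709  0.74527098
 -0.55966851]
```

View pics/wrist1.png

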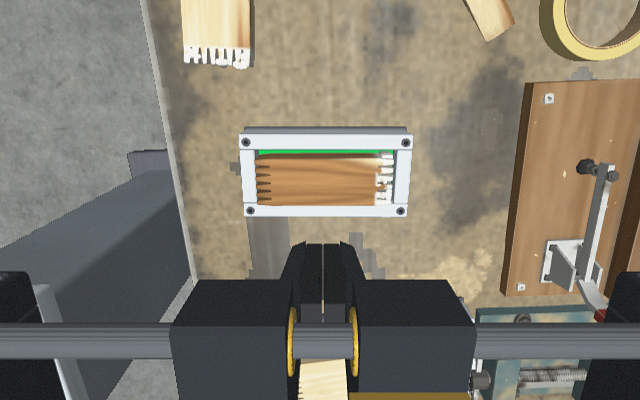

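View pics/side1.png

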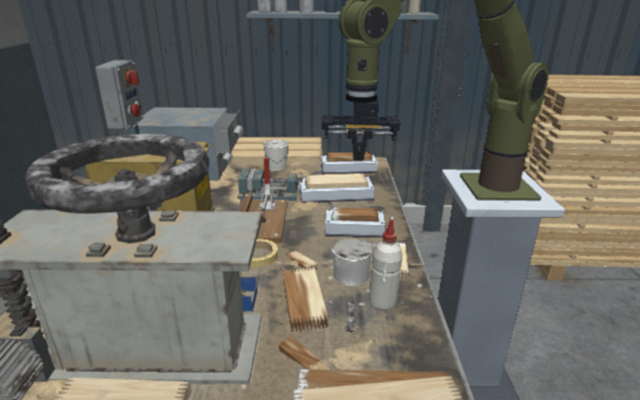

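The wrist view shows the short block centred near (318,180) in its nest, with its centre at (0.500, 0.302), top at about 0.0595 and yaw of about -2°. I'll lower to about 10 mm above it.

Call:
{"method": "servo_tool", "body": {
  "deltas": [
    {"dx": -0.08,"dy": 0,"dz": 1.0,"ax": 0,"ay": 0,"az": 0,"hand": 0},
    {"dx": -0.08,"dy": 0,"dz": 1.8,"ax": 0,"ay": 0,"az": 0,"hand": 0},
    {"dx": -0.08,"dy": 0,"dz": 2.2,"ax": 0,"ay": 0,"az": 0,"hand": 0},
    {"dx": -0.08,"dy": 0,"dz": 2.3,"ax": 0,"ay": 0,"az": 0,"hand": 0},
    {"dx": -0.08,"dy": 0,"dz": 2.3,"ax": 0,"ay": 0,"az": 0,"hand": 0},
    {"dx": -0.08,"dy": 0,"dz": 2.3,"ax": 0,"ay": 0,"az": 0,"hand": 0}
  ]
}}

```text
clock: 2.25
tool_pos: [0.5016, 0.3012, 0.0971]
eef_rot: [0.725, 0.688, 0.001, 0.0]
contact_force: [0.6, 0.7, 0.2]
opening: 0.002
```

```bash
python3 - <<'E'
from h import *
p,d,m=snap('wrist','wrist2.png')
p,d,m=snap('side'); cv2.imwrite('pics/side2.png',cv2.resize(p[130:260,260:460],None,fx=4,fy=4,interpolation=cv2.INTER_CUBIC)[:,:,::-1])
s=r.get_state();print(s['clock'],s['contact_force'],s['tool_pos'])
E
```

```text
2.35 [-0.39414485  0.58979047 -0.90858099] [0.50145273 0.30102277 0.09692715]
```

View pics/wrist2.png

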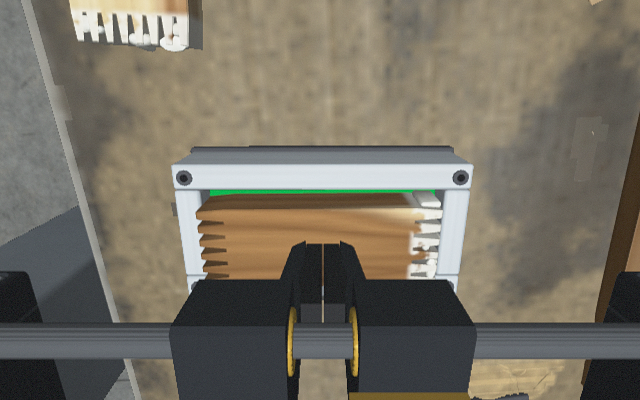

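View pics/side2.png

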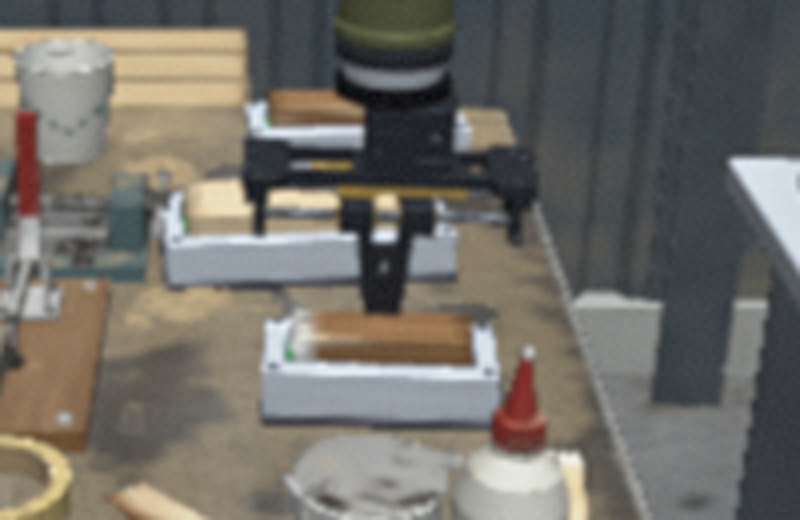

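In both pictures the closed tips hang over the block's middle (wrist (323,243), side crop (383,310)). I'll press down slowly.

Call:
{"method": "servo_tool", "body": {
  "deltas": [
    {"dx": 0,"dy": 0,"dz": 0.1,"ax": 0,"ay": 0,"az": 0,"hand": 0},
    {"dx": 0,"dy": 0,"dz": 0.15,"ax": 0,"ay": 0,"az": 0,"hand": 0},
    {"dx": 0,"dy": 0,"dz": 0.18,"ax": 0,"ay": 0,"az": 0,"hand": 0},
    {"dx": 0,"dy": 0,"dz": 0.21,"ax": 0,"ay": 0,"az": 0,"hand": 0},
    {"dx": 0,"dy": 0,"dz": 0.24,"ax": 0,"ay": 0,"az": 0,"hand": 0},
    {"dx": 0,"dy": 0,"dz": 0.27,"ax": 0,"ay": 0,"az": 0,"hand": 0},
    {"dx": 0,"dy": 0,"dz": 0.27,"ax": 0,"ay": 0,"az": 0,"hand": 0}
  ]
}}

```text
clock: 3.22
tool_pos: [0.5006, 0.3005, 0.0793]
eef_rot: [0.725, 0.688, -0.0, -0.0]
contact_force: [-1.1, -0.0, 3.3]
opening: 0.005
```

Call:
{"method": "servo_tool", "body": {
  "deltas": [
    {"dx": 0,"dy": 0,"dz": 0.03,"ax": 0,"ay": 0,"az": 0,"hand": 0},
    {"dx": 0,"dy": 0,"dz": 0.06,"ax": 0,"ay": 0,"az": 0,"hand": 0},
    {"dx": 0,"dy": 0,"dz": 0.09,"ax": 0,"ay": 0,"az": 0,"hand": 0},
    {"dx": 0,"dy": 0,"dz": 0.12,"ax": 0,"ay": 0,"az": 0,"hand": 0},
    {"dx": 0,"dy": 0,"dz": 0.12,"ax": 0,"ay": 0,"az": 0,"hand": 0}
  ]
}}

```text
clock: 3.85
tool_pos: [0.5011, 0.3007, 0.072]
eef_rot: [0.725, 0.688, 0.0, 0.0]
contact_force: [0.2, 0.1, -0.2]
opening: 0.005
```

```bash
python3 - <<'E'
from h import *
p,d,m=snap('wrist','wrist3.png'); P=pts(d,m); 
M=(d>0)&(abs(P[...,0]-.5)<.055)&(abs(P[...,1]-.302)<.02)
h,e=np.histogram(P[...,2][M],bins=np.arange(.03,.075,.002)); print(list(zip(e.round(3),h)))
s=r.get_state();print(s['clock'],s['contact_force'],s['tool_pos'])
E
```

```text
[(np.float64(0.03), np.int64(108)), (np.float64(0.032), np.int64(109)), (np.float64(0.034), np.int64(140)), (np.float64(0.036), np.int64(144)), (np.float64(0.038), np.int64(147)), (np.float64(0.04), np.int64(269)), (np.float64(0.042), np.int64(399)), (np.float64(0.044), np.int64(6454)), (np.float64(0.046), np.int64(4882)), (np.float64(0.048), np.int64(104)), (np.float64(0.05), np.int64(122)), (np.float64(0.052), np.int64(132)), (np.float64(0.054), np.int64(143)), (np.float64(0.056), np.int64(146)), (np.float64(0.058), np.int64(161)), (np.float64(0.06), np.int64(184)), (np.float64(0.062), np.int64(206)), (np.float64(0.064), np.int64(181)), (np.float64(0.066), np.int64(238)), (np.float64(0.068), np.int64(231)), (np.float64(0.07), np.int64(213)), (np.float64(0.072), np.int64(223))]
3.9 [ 0.49017005 -0.09933394 -0.04692567] [0.50138016 0.30083435 0.07205944]
```

View pics/wrist3.png

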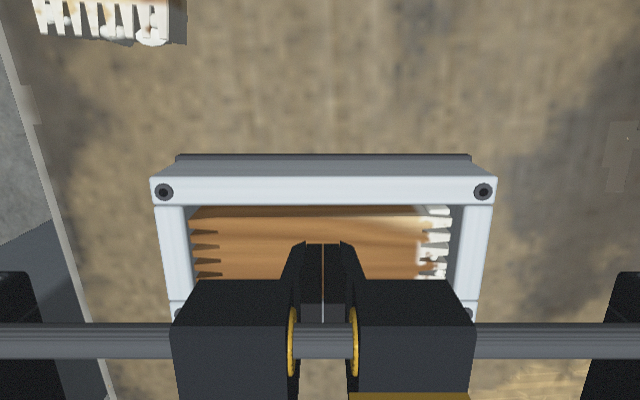

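The block top now reads about 0.046, roughly 2 mm above the rim, and the force is light. I'll go down another 1.5 mm, then look.

Call:
{"method": "servo_tool", "body": {
  "deltas": [
    {"dx": 0,"dy": 0,"dz": 0.015,"ax": 0,"ay": 0,"az": 0,"hand": 0},
    {"dx": 0,"dy": 0,"dz": 0.025,"ax": 0,"ay": 0,"az": 0,"hand": 0},
    {"dx": 0,"dy": 0,"dz": 0.025,"ax": 0,"ay": 0,"az": 0,"hand": 0}
  ]
}}

```text
clock: 4.28
tool_pos: [0.5014, 0.3009, 0.0711]
eef_rot: [0.725, 0.688, 0.001, 0.0]
contact_force: [0.7, 1.2, 3.7]
opening: 0.006
```

```bash
python3 - <<'E'
from h import *
p,d,m=snap('wrist','wrist4.png'); P=pts(d,m); 
def med(u0,u1,v0,v1): return np.round([np.median(P[v0:v1,u0:u1,2]),P[v0:v1,u0:u1,2].std()],4)
print('block',med(225,280,225,270),med(370,400,225,270),'rim',med(200,460,182,198))
s=r.get_state();print(s['clock'],s['contact_force'],s['tool_pos'])
E
```

```text
block [0.045  0.0098] [0.045  0.0105] rim [0.0435 0.0097]
4.325 [-0.01124158  0.1360264   3.11687638] [0.50144098 0.30084088 0.07106057]
```

The short block is home: its top is about 1.5 mm above the rim, with 3 N on it. I'll lift straight up and go to the middle block.

Call:
{"method": "servo_tool", "body": {
  "deltas": [
    {"dx": 0,"dy": 0,"dz": -0.5,"ax": 0,"ay": 0,"az": 0,"hand": 0},
    {"dx": 0,"dy": 0,"dz": -1.4,"ax": 0,"ay": 0,"az": 0,"hand": 0},
    {"dx": -7.3,"dy": 0.2,"dz": -2.2,"ax": 0,"ay": 0,"az": 0,"hand": 0},
    {"dx": -7.3,"dy": 0.2,"dz": -2.2,"ax": 0,"ay": 0,"az": 0,"hand": 0},
    {"dx": -7.3,"dy": 0.2,"dz": -2.2,"ax": 0,"ay": 0,"az": 0,"hand": 0},
    {"dx": -7.3,"dy": 0.2,"dz": -2.2,"ax": 0,"ay": 0,"az": 0,"hand": 0},
    {"dx": -7.3,"dy": 0.2,"dz": -2.2,"ax": 0,"ay": 0,"az": 0,"hand": 0},
    {"dx": -7.3,"dy": 0.2,"dz": -2.2,"ax": 0,"ay": 0,"az": 0,"hand": 0},
    {"dx": -7.3,"dy": 0.2,"dz": -2.2,"ax": 0,"ay": 0,"az": 0,"hand": 0},
    {"dx": -7.3,"dy": 0.2,"dz": -2.2,"ax": 0,"ay": 0,"az": 0,"hand": 0}
  ]
}}

```text
clock: 5.58
tool_pos: [0.4887, -0.1441, 0.203]
eef_rot: [0.729, 0.684, -0.001, 0.001]
contact_force: [0.1, 0.5, -0.5]
opening: 0.006
```

Call:
{"method": "servo_tool", "body": {
  "deltas": [
    {"dx": 0,"dy": 0,"dz": 0,"ax": 0,"ay": 0,"az": 0,"hand": 0},
    {"dx": 0,"dy": 0,"dz": 0,"ax": 0,"ay": 0,"az": 0,"hand": 0}
  ]
}}

```text
clock: 5.82
tool_pos: [0.4899, -0.1353, 0.2025]
eef_rot: [0.724, 0.69, 0.0, -0.001]
contact_force: [0.1, 0.8, -0.6]
opening: 0.009
```

```bash
python3 - <<'E'
from h import *
for n in ['wrist','side']:
    p,d,m=snap(n,n+'5.png'); P=pts(d,m); Z=P[...,2]
    for nm,c,h in [('short',(.5,.302),.0455),('long',(.547,.081),.0593),('middle',(.494,-.14),.0593)]:
        M=((abs(Z-h)<.005)&(d>0)&(abs(P[...,0]-c[0])<.13)&(abs(P[...,1]-c[1])<.07)).astype(np.uint8)
        M=cv2.morphologyEx(M,cv2.MORPH_OPEN,np.ones((3,3)))
        if M.sum()<80: continue
        q=P[M>0]; rc=cv2.minAreaRect((q[:,:2]*1000).astype(np.float32)); print(n,nm,M.sum(),[np.round(a,1) for a in rc],np.median(q[:,2]).round(4))
s=r.get_state();print(s['clock'],s['contact_force'],s['tool_pos'],s['eef_rot'],s['q'])
E
```

```text
wrist middle 11239 [array([ 494.5, -144.3]), array([160.1,  48.8]), np.float64(4.3)] 0.0594
side short 747 [array([502.1, 305.2]), array([ 82.1, 156. ]), np.float64(88.3)] 0.0435
side long 575 [array([546.5,  80. ]), array([190.9,  77.5]), np.float64(5.6)] 0.0585
side middle 238 [array([ 493.6, -138.8]), array([158.9,  58.3]), np.float64(5.1)] 0.0582
5.925 [-0.3253006  -0.19868088 -0.70718494] [ 0.4900405  -0.13546798  0.20255379] [ 7.24193364e-01  6.89596735e-01  1.33156997e-04 -5.44420804e-04] [ 0.19022826  0.6317647  -0.0171561   1.98099974  0.01835217  0.52969175
  0.11160645]
```

View pics/wrist5.png

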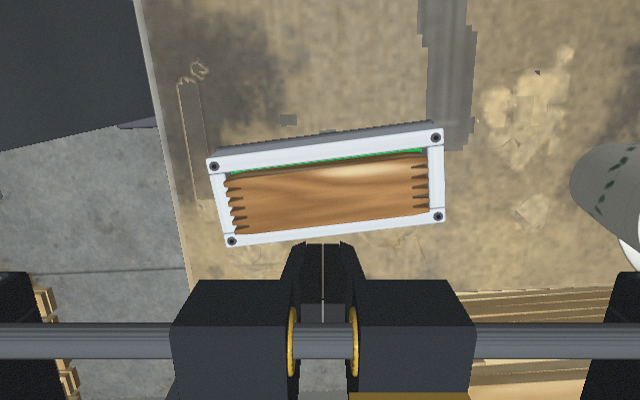

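View pics/side5.png

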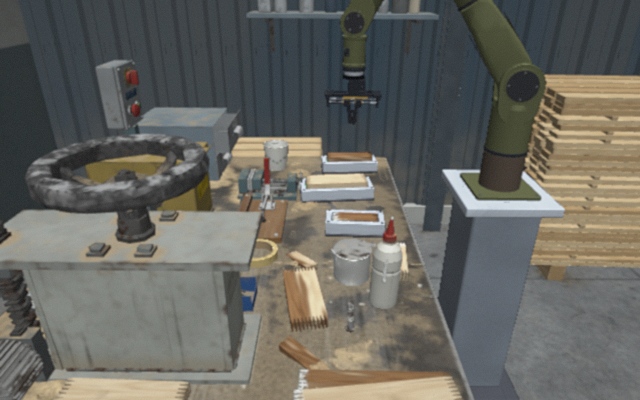

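The wrist view shows the middle block at about (325,190), with its centre at (0.4945, -0.144), top at 0.0594 and yaw of +4°. The short block still looks level in the side view. I'll lower over the middle one.

Call:
{"method": "servo_tool", "body": {
  "deltas": [
    {"dx": -0.14,"dy": 0.08,"dz": 0.8,"ax": 0,"ay": 0,"az": -1.2,"hand": 0},
    {"dx": -0.14,"dy": 0.08,"dz": 1.4,"ax": 0,"ay": 0,"az": -1.2,"hand": 0},
    {"dx": -0.14,"dy": 0.08,"dz": 1.75,"ax": 0,"ay": 0,"az": -1.2,"hand": 0},
    {"dx": -0.14,"dy": 0.08,"dz": 1.75,"ax": 0,"ay": 0,"az": -1.2,"hand": 0},
    {"dx": -0.14,"dy": 0.08,"dz": 1.75,"ax": 0,"ay": 0,"az": -1.2,"hand": 0},
    {"dx": -0.14,"dy": 0.08,"dz": 1.75,"ax": 0,"ay": 0,"az": -1.2,"hand": 0}
  ]
}}

```text
clock: 6.68
tool_pos: [0.4949, -0.146, 0.0988]
eef_rot: [0.681, 0.733, 0.001, 0.001]
contact_force: [-0.9, -0.0, 0.1]
opening: 0.005
```

```bash
python3 - <<'E'
from h import *
p,d,m=snap('wrist','wrist6.png')
s=r.get_state();print(s['clock'],s['contact_force'],s['tool_pos'],s['eef_rot'])
E
```

```text
6.725 [-0.63944682 -0.06165686  0.05681582] [ 0.49485043 -0.14610437  0.0987963 ] [6.80655753e-01 7.32602797e-01 5.05593264e-04 7.95050824e-04]
```

View pics/wrist6.png

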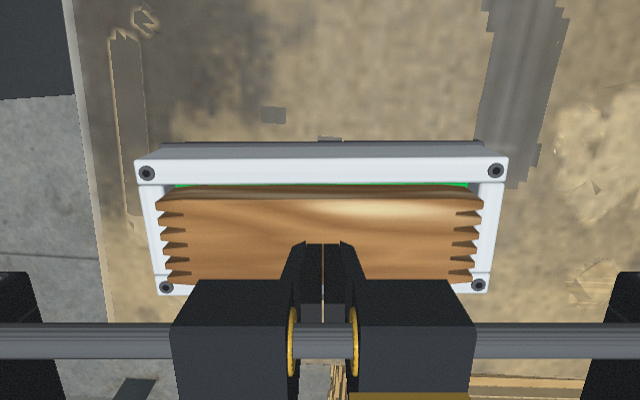

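The tips are over the middle of the block, which is square in the view. I'll press the first part.

Call:
{"method": "servo_tool", "body": {
  "deltas": [
    {"dx": 0.03,"dy": 0,"dz": 0.1,"ax": 0,"ay": 0,"az": 0,"hand": 0},
    {"dx": 0.03,"dy": 0,"dz": 0.18,"ax": 0,"ay": 0,"az": 0,"hand": 0},
    {"dx": 0.03,"dy": 0,"dz": 0.21,"ax": 0,"ay": 0,"az": 0,"hand": 0},
    {"dx": 0.03,"dy": 0,"dz": 0.24,"ax": 0,"ay": 0,"az": 0,"hand": 0},
    {"dx": 0.03,"dy": 0,"dz": 0.27,"ax": 0,"ay": 0,"az": 0,"hand": 0},
    {"dx": 0.03,"dy": 0,"dz": 0.3,"ax": 0,"ay": 0,"az": 0,"hand": 0},
    {"dx": 0.03,"dy": 0,"dz": 0.33,"ax": 0,"ay": 0,"az": 0,"hand": 0},
    {"dx": 0.03,"dy": 0,"dz": 0.33,"ax": 0,"ay": 0,"az": 0,"hand": 0}
  ]
}}

```text
clock: 7.72
tool_pos: [0.4942, -0.1444, 0.0777]
eef_rot: [0.681, 0.733, 0.0, 0.0]
contact_force: [-0.7, 0.0, -0.9]
opening: 0.002
```

Call:
{"method": "servo_tool", "body": {
  "deltas": [
    {"dx": 0,"dy": 0,"dz": 0.03,"ax": 0,"ay": 0,"az": 0,"hand": 0},
    {"dx": 0,"dy": 0,"dz": 0.06,"ax": 0,"ay": 0,"az": 0,"hand": 0},
    {"dx": 0,"dy": 0,"dz": 0.085,"ax": 0,"ay": 0,"az": 0,"hand": 0},
    {"dx": 0,"dy": 0,"dz": 0.105,"ax": 0,"ay": 0,"az": 0,"hand": 0},
    {"dx": 0,"dy": 0,"dz": 0.105,"ax": 0,"ay": 0,"az": 0,"hand": 0},
    {"dx": 0,"dy": 0,"dz": 0.105,"ax": 0,"ay": 0,"az": 0,"hand": 0}
  ]
}}

```text
clock: 8.48
tool_pos: [0.4943, -0.1445, 0.0716]
eef_rot: [0.681, 0.732, 0.0, 0.0]
contact_force: [0.1, -0.2, 0.2]
opening: 0.006
```

```bash
python3 - <<'E'
from h import *
p,d,m=snap('wrist','wrist7.png'); P=pts(d,m); 
def med(u0,u1,v0,v1): return np.round([np.median(P[v0:v1,u0:u1,2]),P[v0:v1,u0:u1,2].std()],4)
print('block',med(215,280,225,265),med(370,430,225,265),'rim',med(200,460,178,192))
s=r.get_state();print(s['clock'],s['contact_force'],s['tool_pos'])
E
```

```text
block [0.0455 0.0071] [0.0455 0.009 ] rim [0.0435 0.0102]
8.525 [-0.56761264 -0.15829898  0.91102046] [ 0.49423149 -0.14440929  0.07157279]
```

View pics/wrist7.png

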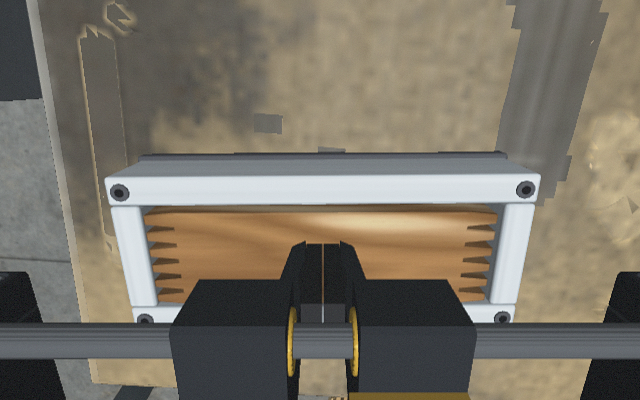

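The middle block's top is about 2 mm above the rim. I'll take 1 mm more.

Call:
{"method": "servo_tool", "body": {
  "deltas": [
    {"dx": 0,"dy": 0,"dz": 0.01,"ax": 0,"ay": 0,"az": 0,"hand": 0},
    {"dx": 0,"dy": 0,"dz": 0.02,"ax": 0,"ay": 0,"az": 0,"hand": 0},
    {"dx": 0,"dy": 0,"dz": 0.02,"ax": 0,"ay": 0,"az": 0,"hand": 0}
  ]
}}

```text
clock: 8.9
tool_pos: [0.4942, -0.1444, 0.0706]
eef_rot: [0.681, 0.733, 0.0, 0.0]
contact_force: [1.1, -0.5, 3.2]
opening: 0.0
```

```bash
python3 - <<'E'
from h import *
p,d,m=snap('wrist'); P=pts(d,m); 
def med(u0,u1,v0,v1): return np.round([np.median(P[v0:v1,u0:u1,2]),P[v0:v1,u0:u1,2].std()],4)
print('block',med(215,280,225,265),med(370,430,225,265),'rim',med(200,460,182,196))
s=r.get_state();print(s['clock'],s['contact_force'],s['tool_pos'],s['eef_rot'])
E
```

```text
block [0.0445 0.0071] [0.0445 0.0079] rim [0.0435 0.0092]
8.95 [ 0.52397964 -1.07494521  3.42771139] [ 0.49423524 -0.14438128  0.07054999] [6.80749215e-01 7.32516539e-01 1.06268240e-04 1.25311013e-04]
```

The middle block is home: its top is about 1 mm above the rim, with 3 N on it. I'll lift and go to the long block.

Call:
{"method": "servo_tool", "body": {
  "deltas": [
    {"dx": 0,"dy": 0,"dz": -0.5,"ax": 0,"ay": 0,"az": 0,"hand": 0},
    {"dx": 0,"dy": 0,"dz": -1.4,"ax": 0,"ay": 0,"az": 0,"hand": 0},
    {"dx": 3.7,"dy": 1.1,"dz": -2.4,"ax": 0,"ay": 0,"az": 0,"hand": 0},
    {"dx": 3.7,"dy": 1.1,"dz": -2.4,"ax": 0,"ay": 0,"az": 0,"hand": 0},
    {"dx": 3.7,"dy": 1.1,"dz": -2.4,"ax": 0,"ay": 0,"az": 0,"hand": 0},
    {"dx": 3.7,"dy": 1.1,"dz": -2.4,"ax": 0,"ay": 0,"az": 0,"hand": 0},
    {"dx": 3.7,"dy": 1.1,"dz": -2.4,"ax": 0,"ay": 0,"az": 0,"hand": 0},
    {"dx": 3.7,"dy": 1.1,"dz": -2.4,"ax": 0,"ay": 0,"az": 0,"hand": 0},
    {"dx": 3.7,"dy": 1.1,"dz": -2.4,"ax": 0,"ay": 0,"az": 0,"hand": 0}
  ]
}}

```text
clock: 10.07
tool_pos: [0.543, 0.0797, 0.214]
eef_rot: [0.682, 0.732, -0.001, -0.0]
contact_force: [0.6, -0.7, -0.2]
opening: 0.002
```

```bash
python3 - <<'E'
from h import *
for n in ['wrist','side']:
    p,d,m=snap(n,n+'8.png'); P=pts(d,m); Z=P[...,2]
    for nm,c,h in [('short',(.5,.302),.0435),('long',(.547,.081),.0593),('middle',(.494,-.14),.0435)]:
        M=((abs(Z-h)<.005)&(d>0)&(abs(P[...,0]-c[0])<.13)&(abs(P[...,1]-c[1])<.07)).astype(np.uint8)
        M=cv2.morphologyEx(M,cv2.MORPH_OPEN,np.ones((3,3)))
        if M.sum()<80: continue
        q=P[M>0]; rc=cv2.minAreaRect((q[:,:2]*1000).astype(np.float32)); print(n,nm,M.sum(),[np.round(a,1) for a in rc],np.median(q[:,2]).round(4))
s=r.get_state();print(s['clock'],s['contact_force'],s['tool_pos'],s['eef_rot'])
E
```

```text
wrist long 18137 [array([563.9,  76.6]), array([ 92.1, 229.6]), np.float64(87.7)] 0.0594
wrist middle 1944 [array([ 492.3, -148.4]), array([187.3,  57.1]), np.float64(4.3)] 0.0439
side short 818 [array([502.4, 304.7]), array([ 83.1, 155.5]), np.float64(87.3)] 0.0433
side long 579 [array([546.5,  80.3]), array([190.5,  75.2]), np.float64(7.0)] 0.0586
side middle 451 [array([ 494.4, -140.9]), array([194.1,  91.4]), np.float64(4.4)] 0.0428
10.175 [ 0.02780203  1.27512043 -0.25396218] [0.54328737 0.08013215 0.21413439] [ 6.81701378e-01  7.31630190e-01 -6.91720880e-04 -1.32122091e-04]
```

View pics/wrist8.png

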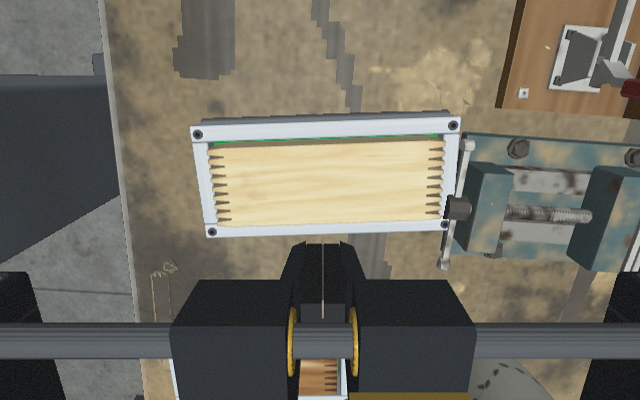

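The wrist view shows the long block at about (325,182). A vise sits right beside its nest, with its knob at (458,208). I'll isolate the block by colour and check the vise's height.

```bash
python3 - <<'E'
from h import *
p,d,m=snap('wrist'); P=pts(d,m); Z=P[...,2]
hsv=cv2.cvtColor(p,cv2.COLOR_RGB2HSV)
M=((abs(Z-.0593)<.004)&(hsv[...,1]>50)&(hsv[...,2]>120)).astype(np.uint8); M[250:]=0
M=cv2.morphologyEx(M,cv2.MORPH_OPEN,np.ones((5,5)))
k,l,st,ce=cv2.connectedComponentsWithStats(M); i=1+st[1:,4].argmax(); q=P[l==i]
print(st[i],cv2.minAreaRect((q[:,:2]*1000).astype(np.float32)),np.median(q[:,2]))
V=P[120:260,450:]; V=V[(V[...,0]<.8)]; print('vise z',np.percentile(V[:,2],[50,95,99,100]), V[V[:,2]>.05].min(0))
z=np.load('side0.npz'); Q=pts(z['d'],eyes.camera_model('side')); W=Q[(Q[...,0]>.62)&(Q[...,0]<.72)&(abs(Q[...,1]-.08)<.1)]; print(np.percentile(W[:,2],[50,95,100]))
E
```

```text
[  208   140   237    87 16808] ((547.4593505859375, 77.26243591308594), (189.20069885253906, 68.33074188232422), 6.204329967498779) 0.059407397313168825
vise z [0.02923635 0.06402457 0.06508358 0.33462476] [0.53880883 0.02042308 0.05000514]
[0.02437932 0.05722086 0.06102259]
```

The long block's centre is (0.547, 0.077), its top is at 0.0594 and its yaw is about 6°. The vise stands no higher than 65 mm, below the gripper's body. I'll lower.

Call:
{"method": "servo_tool", "body": {
  "deltas": [
    {"dx": -0.04,"dy": 0.06,"dz": 0.9,"ax": 0,"ay": 0,"az": -0.3,"hand": 0},
    {"dx": -0.04,"dy": 0.06,"dz": 1.6,"ax": 0,"ay": 0,"az": -0.3,"hand": 0},
    {"dx": -0.04,"dy": 0.06,"dz": 1.92,"ax": 0,"ay": 0,"az": -0.3,"hand": 0},
    {"dx": -0.04,"dy": 0.06,"dz": 1.92,"ax": 0,"ay": 0,"az": -0.3,"hand": 0},
    {"dx": -0.04,"dy": 0.06,"dz": 1.92,"ax": 0,"ay": 0,"az": -0.3,"hand": 0},
    {"dx": -0.04,"dy": 0.06,"dz": 1.92,"ax": 0,"ay": 0,"az": -0.3,"hand": 0}
  ]
}}

```text
clock: 10.98
tool_pos: [0.5482, 0.0798, 0.1004]
eef_rot: [0.669, 0.743, 0.001, 0.001]
contact_force: [-0.1, -0.0, 0.2]
opening: 0.003
```

```bash
python3 - <<'E'
from h import *
p,d,m=snap('wrist','wrist9.png')
s=r.get_state();print(s['clock'],s['contact_force'],s['tool_pos'],s['eef_rot'])
E
```

```text
11.025 [-0.51288796  0.17347447 -0.14229709] [0.54808458 0.07979485 0.10038136] [6.69206251e-01 7.43076048e-01 8.04154525e-04 5.77549141e-04]
```

View pics/wrist9.png

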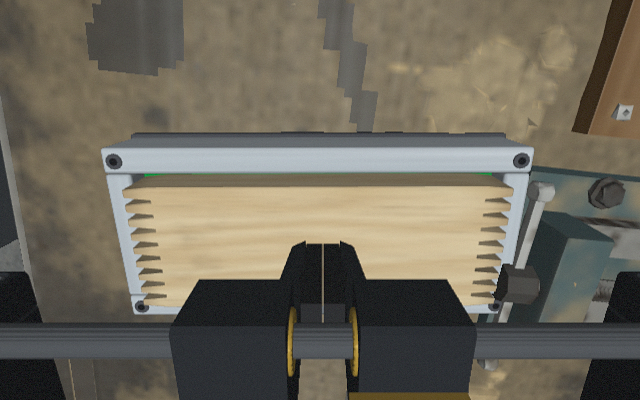

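The tips are over the block's middle, and the vise is clear to the right. I'll press.

Call:
{"method": "servo_tool", "body": {
  "deltas": [
    {"dx": -0.03,"dy": 0,"dz": 0.12,"ax": 0,"ay": 0,"az": 0,"hand": 0},
    {"dx": -0.03,"dy": 0,"dz": 0.2,"ax": 0,"ay": 0,"az": 0,"hand": 0},
    {"dx": -0.03,"dy": 0,"dz": 0.24,"ax": 0,"ay": 0,"az": 0,"hand": 0},
    {"dx": -0.03,"dy": 0,"dz": 0.27,"ax": 0,"ay": 0,"az": 0,"hand": 0},
    {"dx": -0.03,"dy": 0,"dz": 0.3,"ax": 0,"ay": 0,"az": 0,"hand": 0},
    {"dx": -0.03,"dy": 0,"dz": 0.33,"ax": 0,"ay": 0,"az": 0,"hand": 0},
    {"dx": -0.03,"dy": 0,"dz": 0.36,"ax": 0,"ay": 0,"az": 0,"hand": 0},
    {"dx": -0.03,"dy": 0,"dz": 0.36,"ax": 0,"ay": 0,"az": 0,"hand": 0}
  ]
}}

```text
clock: 12.02
tool_pos: [0.5478, 0.0781, 0.0775]
eef_rot: [0.669, 0.743, 0.0, 0.0]
contact_force: [0.3, -0.8, -0.9]
opening: 0.005
```

Call:
{"method": "servo_tool", "body": {
  "deltas": [
    {"dx": 0,"dy": 0,"dz": 0.03,"ax": 0,"ay": 0,"az": 0,"hand": 0},
    {"dx": 0,"dy": 0,"dz": 0.06,"ax": 0,"ay": 0,"az": 0,"hand": 0},
    {"dx": 0,"dy": 0,"dz": 0.085,"ax": 0,"ay": 0,"az": 0,"hand": 0},
    {"dx": 0,"dy": 0,"dz": 0.105,"ax": 0,"ay": 0,"az": 0,"hand": 0},
    {"dx": 0,"dy": 0,"dz": 0.115,"ax": 0,"ay": 0,"az": 0,"hand": 0},
    {"dx": 0,"dy": 0,"dz": 0.115,"ax": 0,"ay": 0,"az": 0,"hand": 0}
  ]
}}

```text
clock: 12.78
tool_pos: [0.548, 0.0782, 0.0708]
eef_rot: [0.669, 0.743, 0.0, 0.0]
contact_force: [-0.2, 0.5, 2.6]
opening: 0.004
```

```bash
python3 - <<'E'
from h import *
p,d,m=snap('wrist','wrist10.png'); P=pts(d,m); 
def med(u0,u1,v0,v1): return np.round([np.median(P[v0:v1,u0:u1,2]),P[v0:v1,u0:u1,2].std()],4)
print('block',med(180,280,225,265),med(370,440,225,265),'rim',med(200,460,165,185),med(200,460,155,165))
s=r.get_state();print(s['clock'],s['contact_force'],s['tool_pos'],s['eef_rot'])
E
```

```text
block [0.0447 0.009 ] [0.0447 0.0092] rim [0.0435 0.0098] [0.0431 0.0101]
12.825 [0.27923842 0.28245774 1.59802831] [0.54794769 0.07817492 0.07076298] [6.69103641e-01 7.43169012e-01 3.47643611e-04 1.30146746e-04]
```

View pics/wrist10.png

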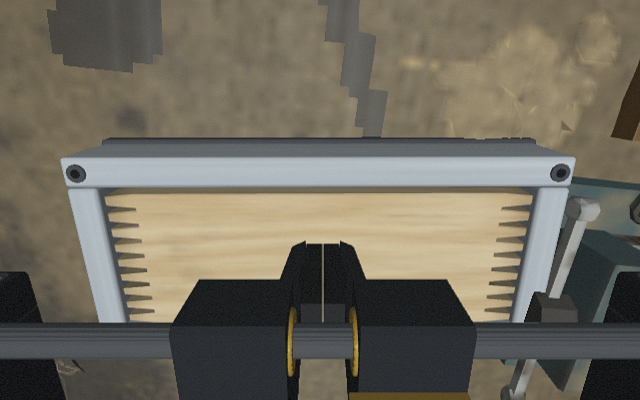

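The long block is home: its top is about 1.2 mm above the rim, with about 2 N on it. I'll lift clear, moving toward +y so the wrist camera can see the short block again.

Call:
{"method": "servo_tool", "body": {
  "deltas": [
    {"dx": 0,"dy": 0,"dz": -0.5,"ax": 0,"ay": 0,"az": 0,"hand": 0},
    {"dx": 0,"dy": 0,"dz": -1.4,"ax": 0,"ay": 0,"az": 0,"hand": 0},
    {"dx": 1.5,"dy": -0.6,"dz": -4.0,"ax": 0,"ay": 0,"az": 0,"hand": 0},
    {"dx": 1.5,"dy": -0.6,"dz": -4.0,"ax": 0,"ay": 0,"az": 0,"hand": 0},
    {"dx": 1.5,"dy": -0.6,"dz": -4.0,"ax": 0,"ay": 0,"az": 0,"hand": 0},
    {"dx": 1.5,"dy": -0.6,"dz": -4.0,"ax": 0,"ay": 0,"az": 0,"hand": 0},
    {"dx": 1.5,"dy": -0.6,"dz": -4.0,"ax": 0,"ay": 0,"az": 0,"hand": 0},
    {"dx": 1.5,"dy": -0.6,"dz": -4.0,"ax": 0,"ay": 0,"az": 0,"hand": 0}
  ]
}}

```text
clock: 13.82
tool_pos: [0.5019, 0.1622, 0.3092]
eef_rot: [0.67, 0.743, -0.002, -0.0]
contact_force: [-0.4, 0.9, -0.2]
opening: 0.005
```

```bash
python3 - <<'E'
from h import *
for n in ['wrist','side','scene']:
    p,d,m=snap(n,n+'11.png'); P=pts(d,m); Z=P[...,2]
    for nm,c in [('short',(.501,.302)),('middle',(.4945,-.144)),('long',(.5475,.0773))]:
        M=(d>0)&(abs(P[...,0]-c[0])<.04)&(abs(P[...,1]-c[1])<.012)&(Z<.08)&(Z>.02)
        if M.sum()>20: print(n,nm,M.sum(),np.percentile(Z[M],[10,50,90]).round(4))
s=r.get_state();print(s['clock'],s['contact_force'],s['tool_pos'])
E
```

```text
wrist short 2135 [0.044 0.045 0.046]
wrist middle 323 [0.0433 0.0443 0.0451]
wrist long 1232 [0.0437 0.0446 0.0456]
side short 121 [0.0432 0.0446 0.0463]
side middle 56 [0.0424 0.0438 0.045 ]
side long 78 [0.0423 0.044  0.0459]
scene short 118 [0.0436 0.0459 0.0492]
scene middle 68 [0.041  0.0455 0.0483]
scene long 83 [0.0425 0.0459 0.0486]
13.975 [-0.44512935  0.06922286  0.28202005] [0.50222952 0.16277695 0.30964386]
```

View pics/wrist11.png

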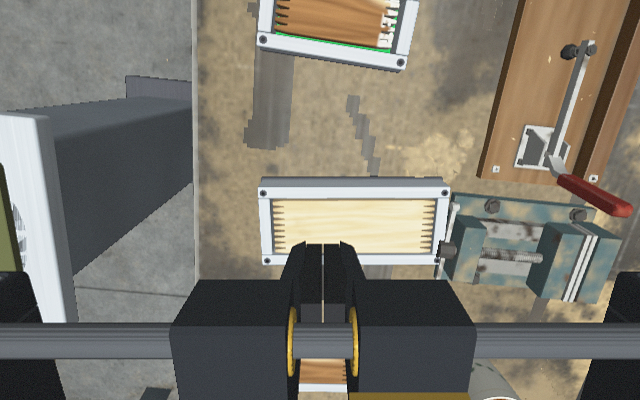

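View pics/side11.png

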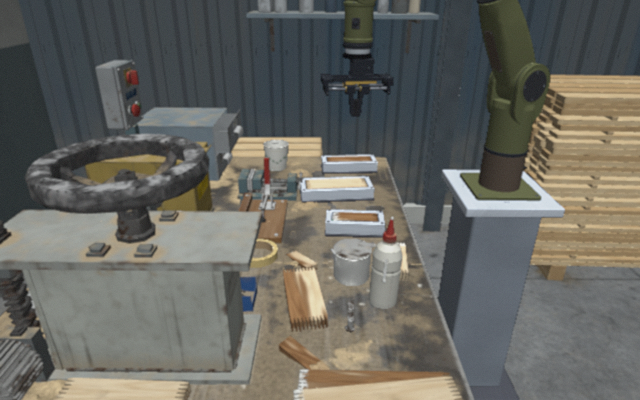

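All three tops are within about 1.5 mm of the rims (wrist (340,20) short, (353,225) long, (323,375) middle). The bottle, mug and spare block haven't moved, and the arm is clear. Handing in.

```bash
python3 -c "
from plant import r
print(r.finish_job())"
```

```text
the job is handed in; nothing more can be done
None
```

I pushed the three blocks down one at a time with closed fingertips, in the order short, middle, long, and handed the job in about 14 s into the 51 s.

- **Force:** readings at the end of each push step stayed below about 4 N, and no block was picked up.
- **Final heights:** the last wrist view put the tops at 45.0 mm (short), 44.3 mm (middle) and 44.6 mm (long). The rims read about 43.5 mm, so each seat is about 1 to 1.5 mm short of its stop, which counts as home.
- **Disagreement between views:** the side view read the tops at 44 to 45 mm. The coarser scene view read 45.5 to 46 mm, still inside the 2 to 3 mm allowance.
- **Bench:** in the last side picture the glue bottle, mug and spare block were where they started. I checked this by eye only, without measuring. The gripper was clear, about 0.31 m above the bench, and touching nothing.

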